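Uncover the wide port on the loudspeaker test bench

TASK

Of the two measuring blocks on the bench, open the one with the wide port: swing its large round dust cover aside on its pin until no part of the port is under the cover any more, then let go. Leave the small cover of the other block where it is.

Things in the scene. Friction and masses are not known exactly. Their poses are not given: they have to be found in the camera images.
- wide_cover (a joint): Angle (rad) of the large dust cover about its upright pin: 0 = shut; grows counter-clockwise seen from above, stop at 1.6; starts at 0 to 0.2. The whole port is clear from 0.86 on. Light friction (under 1 N at the knob) holds it where it is left; no spring. Cover: black flat disc 68 mm across, 4 mm thick, on a 24 mm wide neck, disc centre 72 mm from the pin, over a port 50 mm across.
- wide_knob (a point): Knob of the large cover: upright steel round post, 18 mm across, standing 36 mm up from the cover, 80 mm from the pin. The point lies on the post's axis, 24 mm above the cover's top face (12 mm below the post's top), and moves with the cover. Only the flat cover and block top lie around it, so open fingers have room on all sides.
- wide_pin (a point): Vertical pivot pin of the large cover, a steel screw head 14 mm across and 4 mm high; the point lies on its axis at the cover's top face (53.5 mm above the bench). It is fixed in a square aluminium block, 150 x 150 x 48 mm, on a grey octagonal foot 8 mm high, fast to the bench; the block's place and yaw differ from run to run.
- narrow_knob (a point): The like knob on the other, otherwise equal block, whose small cover (disc 38 mm across, over a port 24 mm across) turns just as easily and must be left alone. Same post, heights, and 80 mm from its pin. The two blocks stand left and right of each other and change places.
There are look-alikes about, which are no part of the job. Leave any orange or red look-alike of the part that bears wide_cover alone.

How it is judged (in metres and radians):
At the end, for the whole second after the job is handed in: The large cover is turned at least 0.86 rad (49 degrees) from its closed position, so that the whole wide port is clear, and is at rest; the small cover's knob is within 15 mm of where it started (value of joint wide_cover above 0.86 rad and velocity of joint wide_cover between -0.1 and 0.1 rad/s and distance of narrow_knob from where it was at the start of the episode below 0.015 m); the robot touches nothing.
It fails at once if the small cover of the other block is moved (its knob by more than 15 mm) (distance of narrow_knob from where it was at the start of the episode above 0.015 m).
It also fails if it takes over 32 s, if anything falls off the work surface, if the arm or the gripper's body presses on something with over 40 N, if the wrist force passes 120 N, or if a joint passes its speed limit or range.

ROBOT

A 6-joint arm with a two-finger parallel gripper is mounted at the origin on the work surface. World frame = base frame: x ahead of the robot, y to its left, z up, the work surface at z = 0. Lengths are in mm, angles in degrees, forces in N, time in s.
With the tool pointing down it reaches from about 350 to 850 mm from the base axis. Payload 8.1 kg.
Tool frame: the origin (TCP) lies midway between the tips of the shut fingers; the grasp point (between the pads) lies hold_point_z behind it (hold_point_z is the distance from the TCP to the grasp point, in mm); z points along the fingers, x is the direction in which the jaws open and shut, and the axes are right-handed (so a half turn about z gives the same grasp; the last joint's range is limited). The gripper opens to 85 mm and grips with 20 to 120 N. Pads are 22 mm wide; open, the fingers measure 114 mm over their backs; the gripper's body (76 mm by 85 mm) begins 54 mm behind the grasp point. The pads swing forward as they close: fully open they stand 13 mm farther back than shut.
Start: joints at [-69.408, 7.471, 85.268, -0, 87.261, -4.893], TCP at [258.186, -541.613, 207.492] pointing down, gripper open.
Joint ranges: [-169.43, 169.43], [-51.17, 129.36], [1.28, 143.12], [-76.62, 256.62], [0, 156.53], [-152.29, 152.29]. Speed limits (degrees/s): [136.94, 136.94, 159.86, 180, 180, 180].

INTERFACE

Orientations are given as [roll, pitch, yaw] about the fixed x, y, z axes, in that order (R = Rz(yaw) Ry(pitch) Rx(roll)).
In Python, from bench import * gives the robot as it stands.
- The arm moves only by the shell command python3 -m pendant 'ROWS' [OPENING] [FORCE]. ROWS is JSON, a list that holds one entry, the list of rows, each a list of 4 numbers: the shift along the tool's x, y, z normalised to -1 to 1, where 1 is 0.02 m, then the turn about the tool's z normalised to -1 to 1, where 1 is 0.08 rad. A call has exactly 10 rows; each row shifts and turns the pose as measured when the row begins, along the tool's axes as they then stand; what a row does not reach is not made up. A row lasts 1/12 s, in which the tool goes at most 41.7 mm and 7.16 degrees, less where a joint would pass 70% of its speed; a pose out of reach is approached as far as the arm can. A call with a number of a shift or a turn outside -1 to 1 is refused whole. A call with a gripper value outside its range is refused whole. OPENING is the gripper's target within -1 to 1 (fully open at 1, half-way at 0, shut at -1), set as the call begins (- or left out, the last holds). The fingers move at their own pace and stop on an object; FORCE is the grip in N (left out, the last holds). Time passes only in rows, so rows that do not move let the fingers close, or fill a call up. It gives the time, the measured TCP pose, the force and the opening at its end, in the units of the state.
- sense(): the state, without advancing time (a new reading comes with each control period).
- snapshot(name): name is "scene" or "top" or "wrist"; returns the picture (384x512x3 uint8, red, green, blue); there is no depth.
- calibration(name): a dict with "mtx" (3x3 intrinsics, pixels), "world_to_cam" (4x4, takes a point from world to camera coordinates); the wrist camera has in their place "hand_eye" (4x4, takes a point from camera to tool coordinates, whose origin is the TCP and whose axes are the tool frame's). Camera axes: x right, y down, z forward; pixel columns grow to the right and rows downward; lengths in mm; the calibration is good to about 2 mm. A picture is of the moment at which its call begins: read the wrist's pose just before it. calibration takes no time and is no camera call.
- hand_in(): hands the job in, once; it reports no verdict.
The state is a dict: "time": time; "joint_pos": joint angles; "qd": joint speeds; "joint_efforts": joint torques, N m; "tool_pos": TCP position; "tcp_rot": TCP orientation; "ft_force": force on the tool from outside, world axes, zero at the start; "wrist_torque": the same for the moment, N m; "finger_gap": finger opening in mm.
Only numpy, scipy, OpenCV 4.12 (cv2) and the standard library are available. Lean on these libraries where they do the work, as an engineer would, in place of code of your own. Each camera call takes 0.05 s, during which the arm holds its last target.

## Working session

There is one attempt and no reset: what is moved stays moved. The work goes in short steps, Python scripts to look and compute and a shell command to move; the robot and the scene stay as the last step left them, time stands still between calls to the robot, and variables do not carry over. Pictures are saved under pics/ and viewed, and the job is handed in when it is done.

```bash
mkdir -p pics; ls; python3 - <<'E'
from bench import *
import cv2
print(sense())
for n in("scene","top"):
    cv2.imwrite(f"pics/{n}0.png",snapshot(n)[:,:,::-1]); c=calibration(n); print(c)
print(calibration("wrist"))
E
```

```text
pics
{'time': 0.0, 'joint_pos': array([-6.94078029e+01,  7.51458648e+00,  8.53304750e+01,  2.22951115e-03,
        8.72621443e+01, -4.89239603e+00]), 'qd': array([-0.0238391 ,  0.0414365 , -0.01309662, -0.02045824, -0.00750755,
        0.00650501]), 'joint_efforts': array([ 2.90103917e-04, -5.69406724e+01, -5.00549948e+01, -3.53184532e-05,
        1.46006458e-02,  1.92342270e-05]), 'tool_pos': array([ 257.98781497, -541.03367856,  206.43846219]), 'tcp_rot': array([-1.79988638e+02,  1.06625243e-01, -6.45155048e+01]), 'ft_force': array([-0.98055903, -0.28233423,  0.68967033]), 'wrist_torque': array([-0.0129427 , -0.00847036,  0.00071363]), 'finger_gap': 85.36550246835824}
{'mtx': array([[369.12728062,   0.        , 261.94060215],
       [  0.        , 369.12728062, 190.32643628],
       [  0.        ,   0.        ,   1.        ]]), 'world_to_cam': array([[ 4.52546421e-01,  8.91675974e-01,  1.07560826e-02,
        -3.33822997e+02],
       [ 6.75360151e-01, -3.34834688e-01, -6.57095425e-01,
        -2.12752995e+02],
       [-5.82314694e-01,  3.04630412e-01, -7.53730661e-01,
         1.11
[... 437 characters left out ...]
06000e+02],
       [ 4.98097207e-02, -1.99673776e-02, -9.98559110e-01,
         1.13795415e+03],
       [ 0.00000000e+00,  0.00000000e+00,  0.00000000e+00,
         1.00000000e+00]])}
{'mtx': array([[304.1358119 ,   0.        , 253.79486946],
       [  0.        , 304.1358119 , 189.48516251],
       [  0.        ,   0.        ,   1.        ]]), 'hand_eye': array([[ 9.99999988e-01,  4.91224542e-05, -1.48165351e-04,
        -1.69546373e+00],
       [-3.16465261e-06,  9.55378204e-01,  2.95385319e-01,
        -7.54223586e+01],
       [ 1.56063999e-04, -2.95385315e-01,  9.55378193e-01,
        -1.65587831e+02],
       [ 0.00000000e+00,  0.00000000e+00,  0.00000000e+00,
         1.00000000e+00]])}
```

View pics/scene0.png

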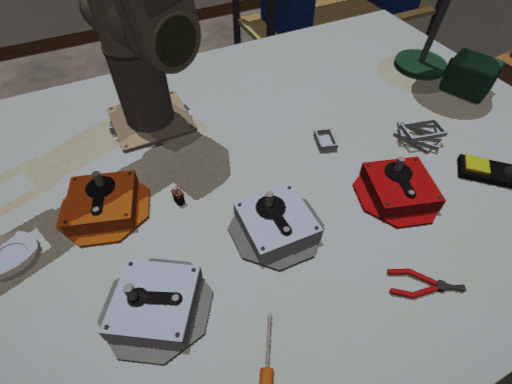

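View pics/top0.png

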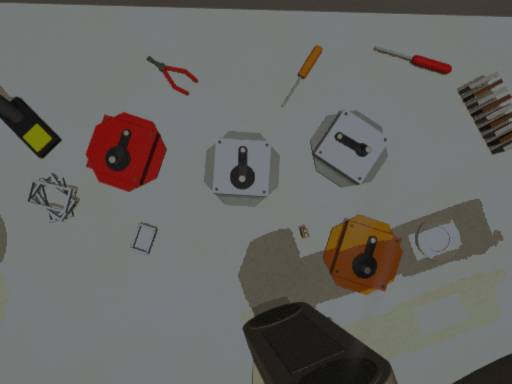

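The two aluminium blocks are at about (242,167) and (350,147) in the top view. The left one seems to have the larger disc, so I'll enlarge both.

```bash
python3 - <<'E'
import cv2,numpy as np
t=cv2.imread("pics/top0.png")
a=t[110:210,195:405]; a=cv2.convertScaleAbs(a,alpha=1.5,beta=20)
cv2.imwrite("pics/c_top.png",cv2.resize(t[125:210,200:285],(595,595),interpolation=cv2.INTER_CUBIC))
cv2.imwrite("pics/c_top2.png",cv2.resize(t[105:190,305:390],(595,595),interpolation=cv2.INTER_CUBIC))
E
```

```text
(no output)
```

View pics/c_top.png

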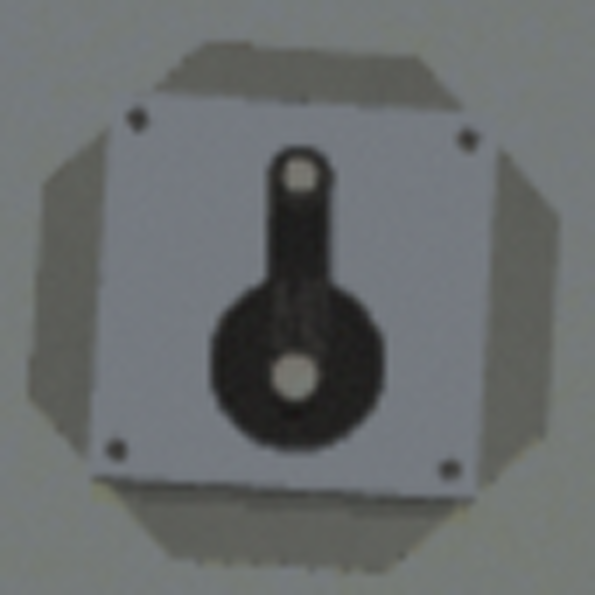

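View pics/c_top2.png

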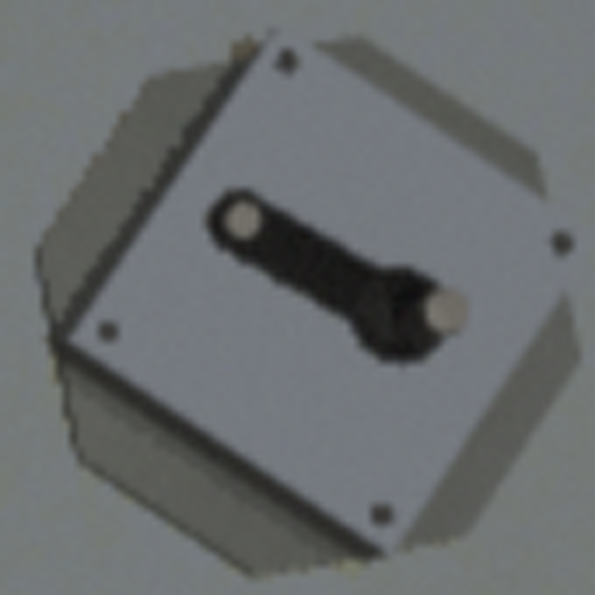

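Left crop: the large cover, with its pin at crop (300,174) and knob top at (295,377). The right crop has the small cover, to be left alone. Next I'll turn these into positions.

```bash
cat > h.py <<'E'
from bench import *
import numpy as np
def ray(name,u,v,z):
    c=calibration(name); W=c["world_to_cam"]; R=W[:3,:3];t=W[:3,3]
    o=-R.T@t; d=R.T@np.linalg.inv(c["mtx"])@[u,v,1]
    return o+d*(z-o[2])/d[2]
def rayw(u,v,z,s):
    from scipy.spatial.transform import Rotation as Ro
    c=calibration("wrist"); H=c["hand_eye"]; T=np.eye(4);T[:3,:3]=Ro.from_euler("xyz",s["tcp_rot"],degrees=True).as_matrix();T[:3,3]=s["tool_pos"]
    M=T@H; d=M[:3,:3]@np.linalg.inv(c["mtx"])@[u,v,1]; o=M[:3,3]
    return o+d*(z-o[2])/d[2]
E
python3 - <<'E'
from h import *
f=lambda x,o:o+(x+.5)/7-.5
P=ray("top",f(300,200),f(174,125),57.5);K=ray("top",f(295,377),f(0,0)*0+0,0) if 0 else ray("top",f(295,200),f(377,125),89.5)
D=ray("top",f(298,200),f(366,125),53.5)
N=ray("top",f(445,305),f(312,105),89.5);NP=ray("top",f(243,305),f(220,105),57.5)
print(P,K,D,N,NP)
for a,b in((P,K),(P,D),(NP,N)):print(np.linalg.norm((a-b)[:2]),np.degrees(np.arctan2(*(b-a)[1::-1])))
for c in [(137,119),(468,139),(450,469),(116,450)]: print(ray("top",f(c[0],200),f(c[1],125),48))
E
```

```text
[561.89000775 145.70117786  57.5       ] [481.03848723 145.52182351  89.5       ] [488.45815578 145.13950181  53.5       ] [ 564.28547563 -184.0512431    89.5       ] [ 603.71531185 -114.85583466   57.5       ]
80.85171945182127 -179.87289997597847
73.43400005357002 -179.5617563911417
79.64117360384385 -119.67592333519079
[583.49886179 209.20412492  48.        ]
[578.36665741  81.15202788  48.        ]
[450.31145748  86.02911082  48.        ]
[455.27030426 214.47187244  48.        ]
```

```bash
python3 - <<'E'
import bench
print([n for n in dir(bench) if not n.startswith('__')])
print(getattr(bench,'hold_point_z',None))
E
python3 -m pendant '[[[-1,-0.6,0,0.6],[-1,-0.6,0,0.6],[-1,-0.6,0,0.6],[-1,-0.6,0,0.6],[-1,-0.6,0,0.6],[-1,-0.6,0,0.6],[-1,-0.6,0,0.6],[-1,-0.6,0,0.6],[-1,-0.6,0,0.6],[-1,-0.6,0,0.6]]]' 1
```

```text
['PlanningError', 'calibration', 'hand_in', 'hold_point_z', 'sense', 'snapshot']
18.700000000000003
time: 0.93
tool_pos: [328.2, -313.2, 200.3]
tcp_rot: [179.6, 0.6, -93.6]
ft_force: [0.8, 0.2, 0.1]
finger_gap: 85.5
```

```bash
python3 -m pendant '[[[-1,-0.35,-0.1,-0.4],[-1,-0.35,0,-0.4],[-1,-0.35,0,0],[-1,-0.35,0,0],[-1,-0.35,0,0],[-1,-0.35,0,0],[-1,-0.35,0,0],[-1,-0.35,0,0],[-1,-0.35,0,0],[-1,-0.35,0,0]]]'
python3 -m pendant '[[[-1,-0.35,0,0],[-1,-0.35,0,0],[-1,-0.35,0,0],[-1,-0.35,0,0],[-1,-0.35,0,0],[-1,-0.35,0,0],[-1,-0.35,0,0],[-1,-0.35,0,0],[-1,-0.35,0,0],[-1,-0.35,0,0]]]'
```

```text
time: 1.77
tool_pos: [400.7, -101.5, 200.5]
tcp_rot: [179.4, 0.8, -90.0]
ft_force: [1.5, 0.3, 0.3]
finger_gap: 85.3
time: 2.6
tool_pos: [469.9, 110.0, 198.7]
tcp_rot: [179.0, 0.8, -90.0]
ft_force: [0.9, -0.6, 1.3]
finger_gap: 85.6
```

```bash
python3 -m pendant '[[[-0.5,-0.2,0,0],[-0.5,-0.2,0,0],[-0.4,-0.1,0,0],[-0.2,0,0,0],[0,0,0,0],[0,0,0,0],[0,0,0,0],[0,0,0,0],[0,0,0,0],[0,0,0,0]]]'
python3 - <<'E'
from h import *
import cv2
s=sense();print(s["tool_pos"],s["tcp_rot"])
cv2.imwrite("pics/w1.png",cv2.resize(snapshot("wrist")[:,:,::-1],(768,576)))
E
```

```text
time: 3.43
tool_pos: [479.5, 143.8, 197.4]
tcp_rot: [178.8, 0.8, -89.9]
ft_force: [0.6, 0.6, -0.6]
finger_gap: 85.6
[479.48142565 143.77694533 197.40761109] [178.8343106    0.75075035 -89.94880466]
```

View pics/w1.png

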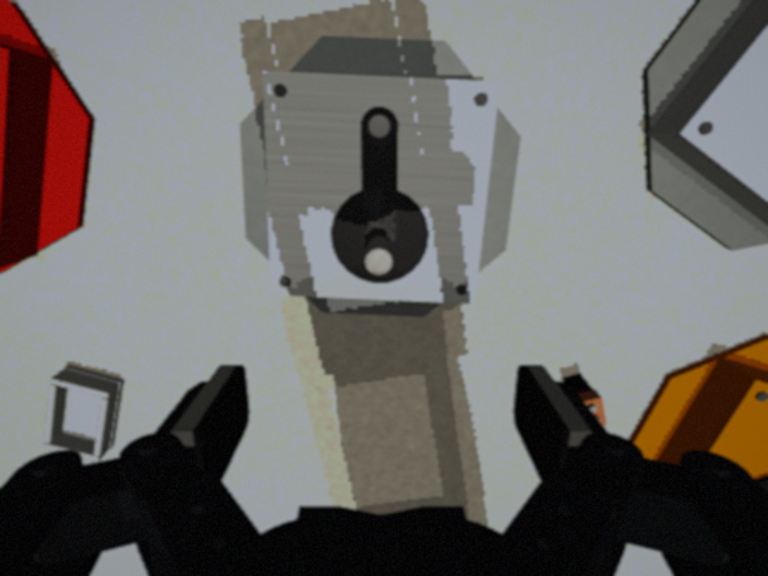

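The wrist view shows the large cover: knob top at enlarged (379,262), pin at (378,126). The knob lies midway between the open fingers.

```bash
python3 - <<'E'
from h import *
s=sense()
f=lambda x:(x+.5)/1.5-.5
K=rayw(f(379),f(262),89.5,s);P=rayw(f(378),f(126),57.5,s);print(K,P,np.linalg.norm((K-P)[:2]))
E
```

```text
[482.03080706 147.95574817  89.5       ] [561.89440195 149.09484345  57.5       ] 79.87171794736605
```

```bash
python3 -m pendant '[[[-0.15,-0.1,1,0],[0,0,1,0],[0,0,1,0],[0,0,1,0],[0,0,1,0],[0,0,0.8,0],[0,0,0.4,0],[0,0,0.2,0],[0,0,0,0],[0,0,0,0]]]' 1
```

```text
time: 4.32
tool_pos: [482.0, 147.4, 68.0]
tcp_rot: [179.3, 0.8, -90.1]
ft_force: [0.1, 0.4, 0.2]
finger_gap: 85.2
```

```bash
python3 -m pendant '[[[0,0,0.25,0],[0,0,0,0],[0,0,0,0],[0,0,0,0],[0,0,0,0],[0,0,0,0],[0,0,0,0],[0,0,0,0],[0,0,0,0],[0,0,0,0]]]' -0.42 20
python3 - <<'E'
from h import *
import cv2
cv2.imwrite("pics/w2.png",cv2.resize(snapshot("wrist")[:,:,::-1],(768,576)))
E
```

```text
time: 5.15
tool_pos: [485.8, 148.2, 67.8]
tcp_rot: [179.7, 0.9, -90.1]
ft_force: [0.5, -0.5, -0.5]
finger_gap: 24.7
```

View pics/w2.png

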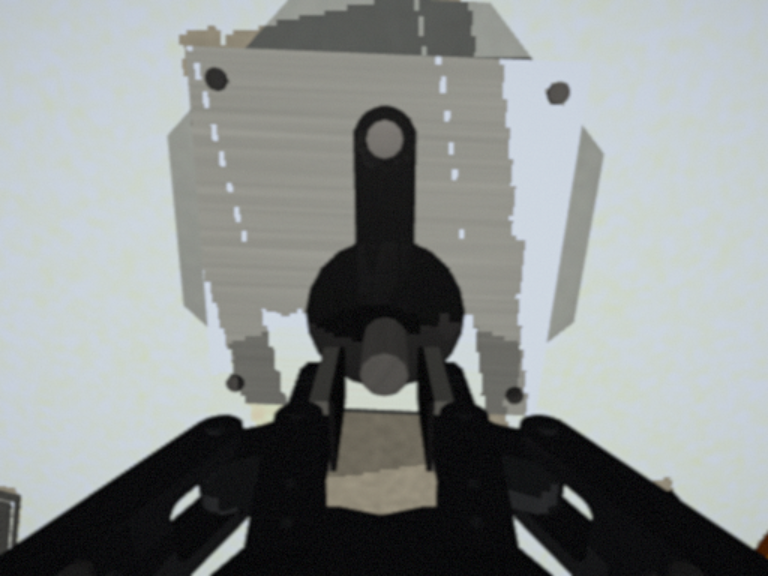

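The knob at (384,372) is centred between the fingers, so it's caged. I'll swing it along the arc now, tool x along the tangent and turning with the cover.

```bash
python3 -m pendant '[[[0.22,0.02,0,-0.7],[0.22,0.02,0,-0.7],[0.22,0.02,0,-0.7],[0.22,0.02,0,-0.7],[0.22,0,0,-0.7],[0.22,0,0,-0.7],[0.22,0,0,-0.7],[0.22,0,0,-0.7],[0.22,0,0,-0.7],[0.22,0,0,-0.7]]]'
python3 - <<'E'
from h import *
s=sense();d=s["tool_pos"][:2]-[562,147.5];print(np.hypot(*d),np.degrees(np.arctan2(d[1],d[0]))%360,s["tcp_rot"],s["ft_force"])
E
```

```text
time: 6.03
tool_pos: [494.7, 105.1, 66.4]
tcp_rot: [-179.8, 1.0, -56.5]
ft_force: [0.1, -0.3, -0.3]
finger_gap: 25.0
79.56440929065587 212.22118247158141 [-179.79883242    0.95152888  -56.51076454] [ 0.10359882 -0.28329485 -0.33225144]
```

```bash
python3 -m pendant '[[[0.24,0,0,-0.75],[0.24,0,0,-0.75],[0.24,0,0,-0.75],[0.24,0,0,-0.75],[0.24,0,0,-0.75],[0.24,0,0,-0.75],[0.24,0,0,-0.75],[0.24,0,0,-0.75],[0.24,0,0,-0.75],[0.24,0,0,-0.75]]]'
python3 - <<'E'
from h import *
s=sense();d=s["tool_pos"][:2]-[562,147.5];print(np.hypot(*d),np.degrees(np.arctan2(d[1],d[0]))%360,s["tcp_rot"],s["ft_force"])
E
```

```text
time: 6.87
tool_pos: [531.3, 72.4, 64.7]
tcp_rot: [-179.3, 0.8, -20.4]
ft_force: [-0.2, -0.2, 0.6]
finger_gap: 24.5
81.12577629410667 247.72928348318055 [-179.32616745    0.75574504  -20.38897912] [-0.15755656 -0.17757854  0.58701282]
```

```bash
python3 -m pendant '[[[0.2,0,0,-0.5],[0.15,0,0,-0.3],[0.1,0,0,0],[0,0,0,0],[0,0,0,0],[0,0,0,0],[0,0,0,0],[0,0,0,0],[0,0,0,0],[0,0,0,0]]]'
python3 - <<'E'
from h import *
import cv2
cv2.imwrite("pics/w3.png",cv2.resize(snapshot("wrist")[:,:,::-1],(768,576)))
s=sense();d=s["tool_pos"][:2]-[562,147.5];print(np.hypot(*d),np.degrees(np.arctan2(d[1],d[0]))%360,s["tcp_rot"],s["ft_force"])
E
```

```text
time: 7.7
tool_pos: [539.9, 69.2, 63.9]
tcp_rot: [-179.3, 0.8, -16.5]
ft_force: [-0.4, 0.4, -0.4]
finger_gap: 24.5
81.39736773168272 254.2224961662852 [-179.30169281    0.77256061  -16.53785926] [ 0.08023878 -0.43529588  0.42155782]
```

View pics/w3.png

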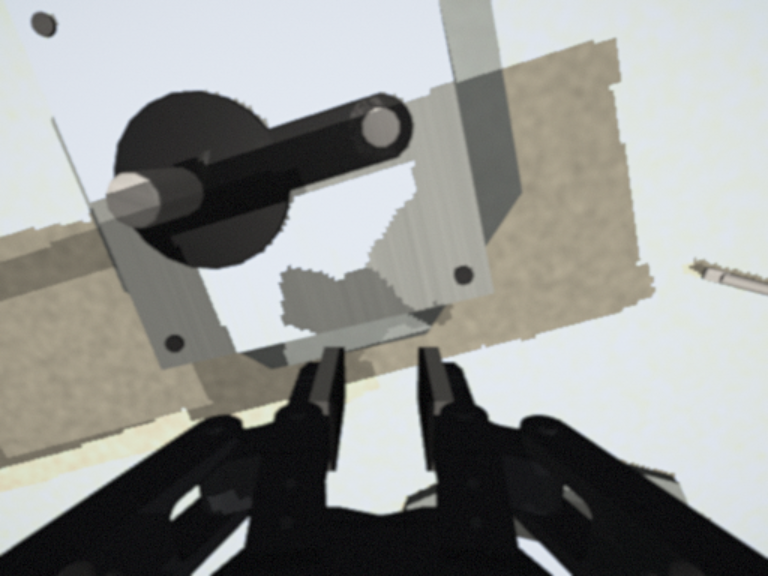

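The cover hasn't moved: its neck still points at about 180° and the knob is at (135,195), outside the fingers. I'll check the geometry of the view from before the swing.

```bash
cat >> h.py <<'E'
def projw(p,pos,rpy):
    from scipy.spatial.transform import Rotation as Ro
    c=calibration("wrist"); T=np.eye(4);T[:3,:3]=Ro.from_euler("xyz",rpy,degrees=True).as_matrix();T[:3,3]=pos
    q=np.linalg.inv(T@c["hand_eye"])@np.r_[p,1]; u=c["mtx"]@q[:3]; return (u[:2]/u[2]+.5)*1.5-.5
E
python3 - <<'E'
from h import *
import cv2
pos,rpy=[485.8,148.2,67.8],[179.7,.9,-90.1]
for p in [(482,147,89.5),(482,147,53.5),(562,147.5,57.5),(485.8,148.2,67.8),(485.8,148.2,86),(485.8,160,72),(485.8,160,86)]: print(p,projw(p,pos,rpy))
s=sense()
f=lambda x:(x+.5)/1.5-.5
print(s["tool_pos"],rayw(f(133),f(198),89.5,s),rayw(f(380),f(127),57.5,s))
from bench import snapshot
for n in("scene","top"): cv2.imwrite(f"pics/{n}1.png",cv2.resize(snapshot(n)[:,:,::-1],(768,576)))
E
```

```text
(482, 147, 89.5) [386.51053286 382.09140052]
(482, 147, 53.5) [386.87983861 339.7483428 ]
(562, 147.5, 57.5) [385.95003246 144.63967341]
(485.8, 148.2, 67.8) [383.74168403 345.93434966]
(485.8, 148.2, 86) [383.22423301 367.70777748]
(485.8, 160, 72) [353.21655963 350.4140636 ]
(485.8, 160, 86) [350.32810428 367.50928972]
[539.86785805  69.16929231  63.92323147] [483.27700589 148.93404203  89.5       ] [561.84795939 148.59121936  57.5       ]
```

View pics/scene1.png

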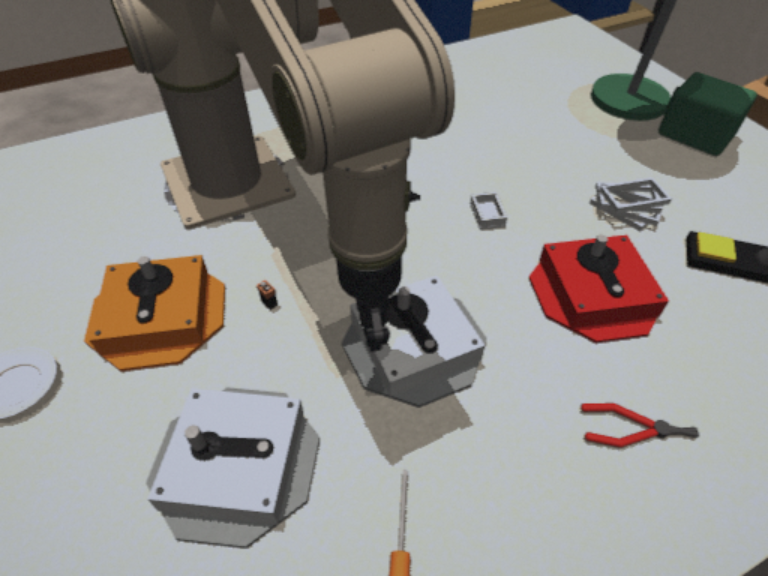

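View pics/top1.png

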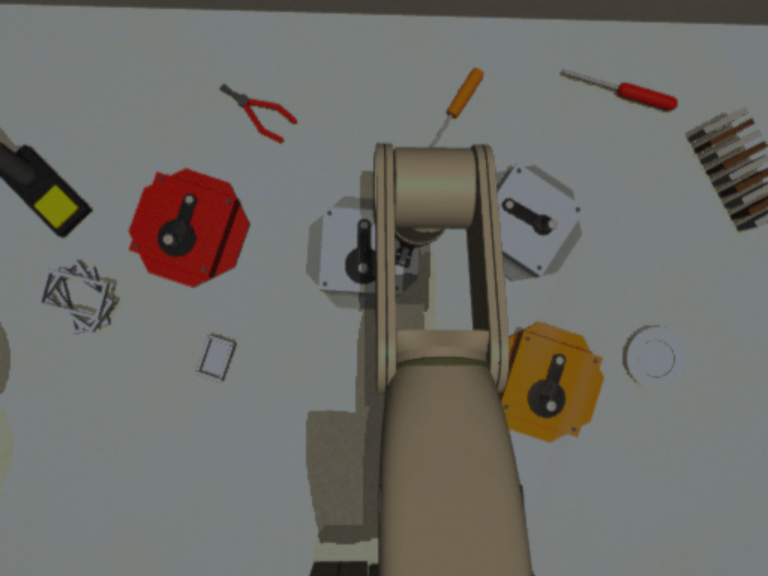

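```bash
python3 - <<'E'
from h import *
import cv2
c=calibration("scene");s=sense()
im=snapshot("scene")[:,:,::-1].copy(); im=cv2.resize(im[170:290,215:345],(780,720),interpolation=cv2.INTER_CUBIC)[:600]
for z in(0,15,30,45):
    p=s["tool_pos"]+[0,0,z]; q=c["world_to_cam"]@np.r_[p,1];u=c["mtx"]@q[:3];u=u[:2]/u[2]
    a=(u-[215,170]+.5)*6-.5;print(z,a); cv2.circle(im,tuple(int(x) for x in a),4,(0,0,255) if z==0 else (0,255,0),-1)
cv2.imwrite("pics/sc.png",im)
E
```

```text
0 [206.30227778 373.10615802]
15 [205.61561098 348.12358099]
30 [204.90824071 322.38776171]
45 [204.17921627 295.86411256]
```

View pics/sc.png

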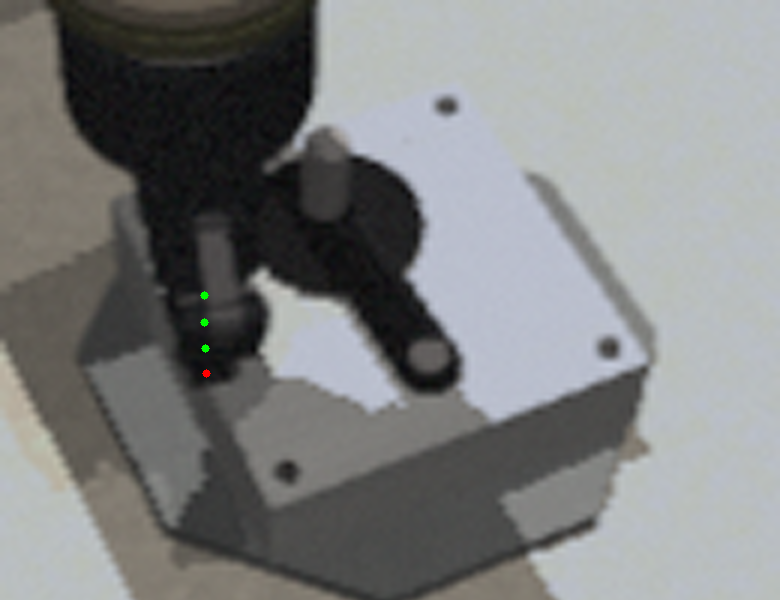

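```bash
python3 - <<'E'
from h import *
import cv2
c=calibration("scene");s=sense()
im=snapshot("scene")[:,:,::-1].copy(); im=cv2.resize(im[185:255,225:300],(750,700),interpolation=cv2.INTER_CUBIC)[:600]
im=(255*(im/255.)**0.4).astype(np.uint8)
for p in [(482,147,89.5),(482,147,53.5)]:
    q=c["world_to_cam"]@np.r_[p,1];u=c["mtx"]@q[:3];u=u[:2]/u[2];a=(u-[225,185]+.5)*10-.5;print(a)
    cv2.circle(im,tuple(int(x) for x in a),4,(0,0,255),-1)
q=c["world_to_cam"]@np.r_[s["tool_pos"],1];u=c["mtx"]@q[:3];u=u[:2]/u[2];a=(u-[225,185]+.5)*10-.5;print(a)
cv2.circle(im,tuple(int(x) for x in a),4,(0,255,0),-1)
cv2.imwrite("pics/sc2.png",im)
E
```

```text
[448.31710177  79.34479749]
[444.20141805 182.86049503]
[244.06701467 472.178491  ]
```

View pics/sc2.png

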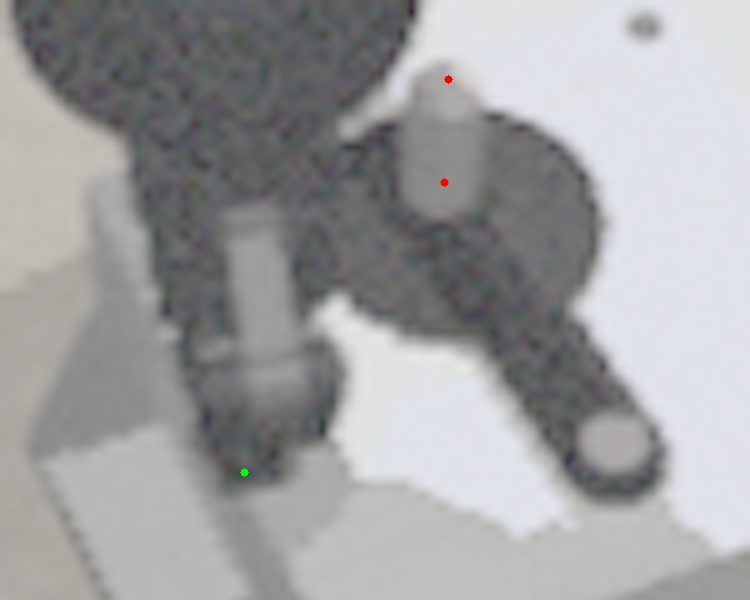

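Both views fit fingertips sitting about 20–25 mm behind the reported TCP at this opening, with zero force throughout. So the fingers passed above the knob. I'll lift, go back around the arc, descend deeper, and confirm by closing on the post: the gap should stop near 18 mm.

```bash
python3 -m pendant '[[[0,0,-1,0],[0,0,-1,0],[-0.15,0,-0.4,0.5],[-0.29,0,0,0.9],[-0.29,0,0,0.9],[-0.29,0,0,0.9],[-0.29,0,0,0.9],[-0.29,0,0,0.9],[-0.29,0,0,0.9],[-0.29,0,0,0.9]]]' 0.2
python3 -m pendant '[[[-0.29,0,0,0.9],[-0.29,0,0,0.9],[-0.29,0,0,0.9],[-0.29,0,0,0.9],[-0.29,0,0,0.9],[-0.29,0,0,0.9],[-0.29,0,0,0.9],[-0.2,0,0,0.7],[0,0,0,0],[0,0,0,0]]]'
```

```text
time: 8.78
tool_pos: [502.5, 90.1, 115.2]
tcp_rot: [-179.8, 1.0, -49.1]
ft_force: [-0.4, -0.0, -0.9]
finger_gap: 51.2
time: 9.62
tool_pos: [481.2, 131.9, 116.5]
tcp_rot: [179.6, 0.9, -83.0]
ft_force: [-0.4, -0.0, 0.3]
finger_gap: 51.1
```

```bash
python3 -m pendant '[[[-0.4,0,0,0.8],[-0.35,0,0,0.6],[0,0,0,0],[0,0,0.8,0],[0,0,0.8,0],[0,0,0.8,0],[0,0,0.4,0],[0,0,0.1,0],[0,0,0,0],[0,0,0,0]]]'
python3 - <<'E'
from h import *
import cv2
cv2.imwrite("pics/w4.png",cv2.resize(snapshot("wrist")[:,:,::-1],(768,576)))
s=sense();print(s["tool_pos"],s["ft_force"])
E
```

```text
time: 10.45
tool_pos: [481.7, 145.0, 58.7]
tcp_rot: [179.8, 0.8, -88.3]
ft_force: [1.1, 0.5, 0.8]
finger_gap: 50.8
[481.92296797 145.07047516  58.90377418] [-0.29955553 -0.56890921 -0.5466089 ]
```

View pics/w4.png

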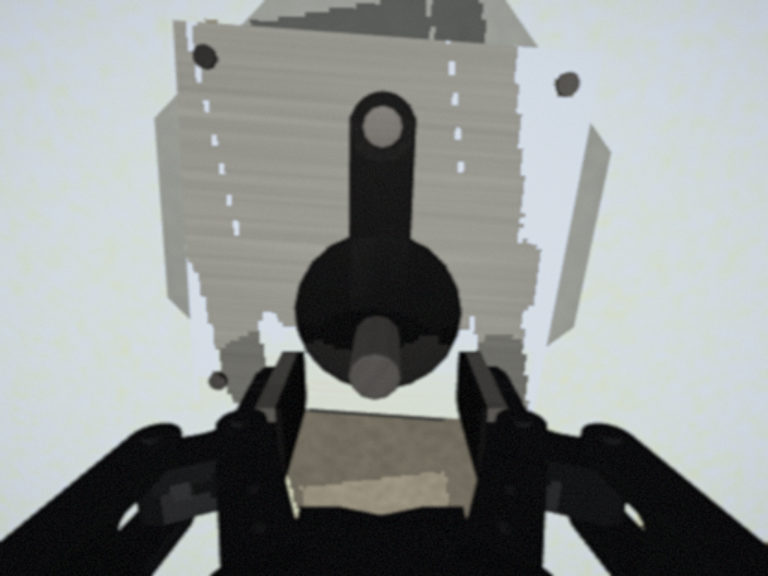

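The knob (375,375) is between the open fingers. I'll close gently on it as a test.

```bash
python3 -m pendant '[[[0,0,0,0],[0,0,0,0],[0,0,0,0],[0,0,0,0],[0,0,0,0],[0,0,0,0],[0,0,0,0],[0,0,0,0],[0,0,0,0],[0,0,0,0]]]' -1 20
python3 - <<'E'
from h import *
import cv2
cv2.imwrite("pics/w5.png",cv2.resize(snapshot("wrist")[:,:,::-1],(768,576)))
s=sense();print(s["tool_pos"],s["ft_force"],s["finger_gap"])
E
```

```text
time: 11.33
tool_pos: [483.4, 145.2, 61.2]
tcp_rot: [180.0, 0.9, -88.3]
ft_force: [1.0, -0.6, -2.4]
finger_gap: 15.7
[483.44023694 145.23010248  61.2524801 ] [ 0.81715305  0.74457869 -1.13845019] 16.07908421806005
```

View pics/w5.png

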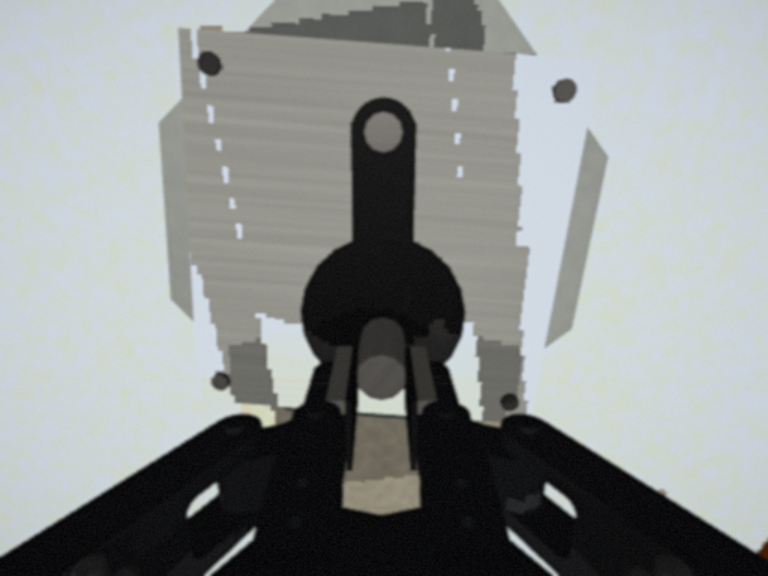

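The gap stopped at 16 mm, so the pads hold the post, though likely only its top. I'll open a little, go 14 mm deeper and close again.

```bash
python3 -m pendant '[[[0,0,0,0],[0,0,0,0],[0,0,0,0],[0,0.05,0.25,0],[0,0,0.25,0],[0,0,0.25,0],[0,0,0,0],[0,0,0,0],[0,0,0,0],[0,0,0,0]]]' -0.2 20
python3 -m pendant '[[[0,0,0,0],[0,0,0,0],[0,0,0,0],[0,0,0,0],[0,0,0,0],[0,0,0,0],[0,0,0,0],[0,0,0,0],[0,0,0,0],[0,0,0,0]]]' -1 20
python3 - <<'E'
from h import *
import cv2
cv2.imwrite("pics/w6.png",cv2.resize(snapshot("wrist")[:,:,::-1],(768,576)))
s=sense();print(s["tool_pos"],s["ft_force"],s["finger_gap"])
E
```

```text
time: 12.22
tool_pos: [482.7, 145.6, 45.0]
tcp_rot: [-180.0, 0.9, -88.3]
ft_force: [-0.8, 0.7, -0.6]
finger_gap: 34.4
time: 13.05
tool_pos: [482.8, 145.6, 45.2]
tcp_rot: [-180.0, 0.9, -88.3]
ft_force: [-0.1, -0.2, -1.5]
finger_gap: 17.4
[482.75807011 145.64094988  45.2065572 ] [-0.22421503 -0.12103833 -0.53341831] 17.208936343531544
```

View pics/w6.png

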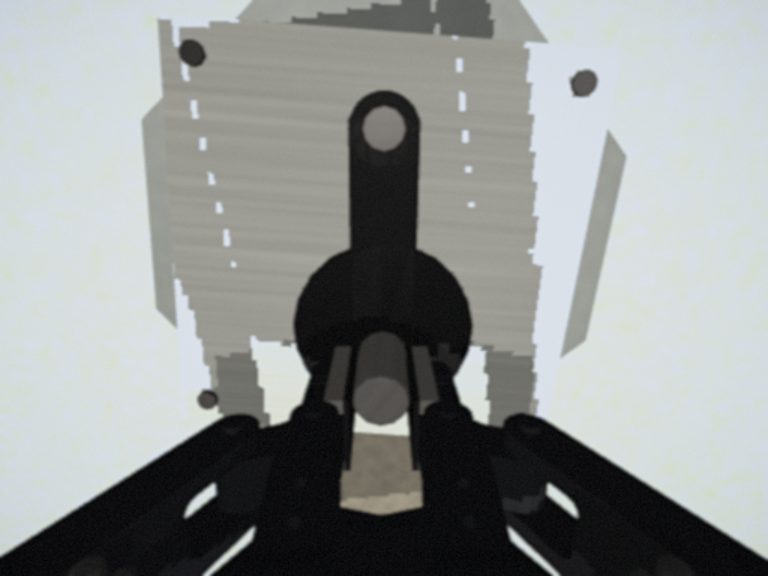

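The gap is 17 mm with the pads on the post and no force, so it's gripped. The TCP is at z=45, below the cover's top at 53.5, with no contact, which confirms the tip offset. Swinging.

```bash
python3 -m pendant '[[[0.22,0,-0.01,-0.7],[0.22,0,-0.01,-0.7],[0.22,0,-0.01,-0.7],[0.22,0,-0.01,-0.7],[0.22,0,-0.01,-0.7],[0.22,0,-0.01,-0.7],[0,0,0,0],[0,0,0,0],[0,0,0,0],[0,0,0,0]]]'
python3 - <<'E'
from h import *
import cv2
cv2.imwrite("pics/w7.png",cv2.resize(snapshot("wrist")[:,:,::-1],(768,576)))
s=sense();d=s["tool_pos"][:2]-[562,147.5];print(np.hypot(*d),np.degrees(np.arctan2(d[1],d[0]))%360,s["tcp_rot"],s["ft_force"])
E
```

```text
time: 13.93
tool_pos: [488.3, 118.4, 45.2]
tcp_rot: [-179.6, 0.7, -68.4]
ft_force: [0.6, -0.3, -2.2]
finger_gap: 16.9
79.25157026711815 201.5316238533605 [-179.57137308    0.73540746  -68.40754569] [ 0.88895941 -0.96100969 -1.5339865 ]
```

View pics/w7.png

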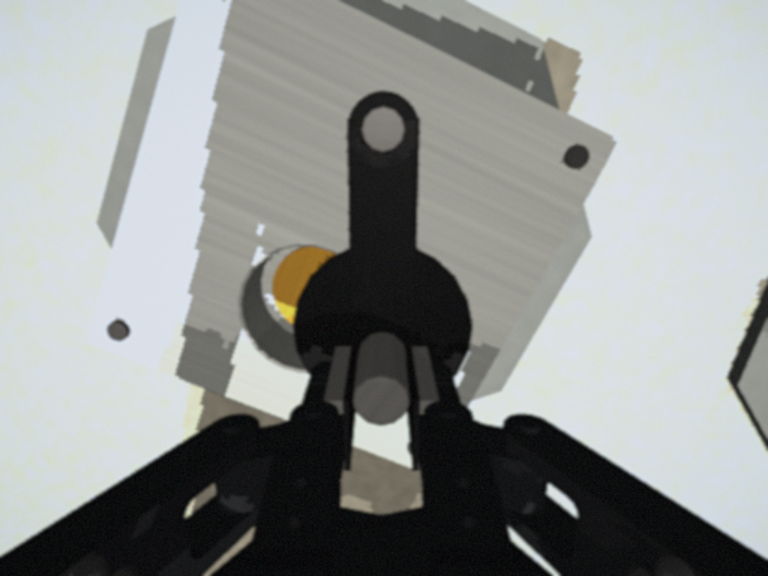

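The cover follows and the port is appearing at (300,300). Continuing.

```bash
python3 -m pendant '[[[0.24,0,-0.01,-0.75],[0.24,0,-0.01,-0.75],[0.24,0,-0.01,-0.75],[0.24,0,-0.01,-0.75],[0.24,0,-0.01,-0.75],[0.24,0,-0.01,-0.75],[0.24,0,-0.01,-0.75],[0.24,0,-0.01,-0.75],[0.24,0,-0.01,-0.75],[0,0,0,0]]]'
python3 - <<'E'
from h import *
s=sense();d=s["tool_pos"][:2]-[562,147.5];print(np.hypot(*d),np.degrees(np.arctan2(d[1],d[0]))%360,s["tcp_rot"],s["ft_force"])
E
```

```text
time: 14.82
tool_pos: [514.1, 84.1, 45.2]
tcp_rot: [-179.2, 0.3, -36.4]
ft_force: [0.4, -2.1, -0.6]
finger_gap: 17.0
79.45076261812333 232.89793931533555 [-179.19631657    0.34311427  -36.43109797] [ 0.35356294 -2.05103147 -0.62025796]
```

```bash
python3 -m pendant '[[[0.24,0,-0.01,-0.75],[0.24,0,-0.01,-0.75],[0.24,0,-0.01,-0.75],[0.24,0,-0.01,-0.75],[0.24,0,-0.01,-0.75],[0.15,0,0,-0.4],[0,0,0,0],[0,0,0,0],[0,0,0,0],[0,0,0,0]]]'
python3 - <<'E'
from h import *
s=sense();d=s["tool_pos"][:2]-[562,147.5];print(np.hypot(*d),np.degrees(np.arctan2(d[1],d[0]))%360,s["tcp_rot"],s["ft_force"])
E
python3 -m pendant '[[[0,0,0,0],[0,0,0,0],[0,0,0,0],[0,0,0,0],[0,0,0,0],[0,0,-0.5,0],[0,0,-1,0],[0,0,-1,0],[0,0,-1,0],[0,0,-1,0]]]' 0.2
```

```text
time: 15.65
tool_pos: [536.9, 71.8, 45.3]
tcp_rot: [-179.2, 0.1, -18.0]
ft_force: [1.5, -2.1, -1.2]
finger_gap: 17.1
79.73400328832513 251.65094088694485 [-1.79232823e+02  1.30425055e-01 -1.80257764e+01] [ 1.49400591 -2.11882852 -1.16227525]
time: 16.48
tool_pos: [531.3, 72.3, 135.5]
tcp_rot: [-179.3, 0.8, -18.1]
ft_force: [1.6, -0.4, 0.8]
finger_gap: 51.5
```

```bash
python3 -m pendant '[[[0,1,-0.8,0],[0,1,-0.8,0],[0,1,-0.5,0],[0,1,0,0],[0,1,0,0],[0,1,0,0],[0,1,0,0],[0,0,0,0],[0,0,0,0],[0,0,0,0]]]'
python3 - <<'E'
from h import *
import cv2
s=sense();print(s["tool_pos"],s["tcp_rot"],s["qd"])
cv2.imwrite("pics/w8.png",cv2.resize(snapshot("wrist")[:,:,::-1],(768,576)))
cv2.imwrite("pics/sc8.png",cv2.resize(snapshot("scene")[:,:,::-1],(768,576)))
E
```

```text
time: 17.32
tool_pos: [491.4, -66.4, 195.3]
tcp_rot: [-179.1, -0.4, -18.0]
ft_force: [0.0, 0.8, -0.3]
finger_gap: 51.2
[491.43978617 -66.38768415 195.32750068] [-179.07883935   -0.36839975  -18.04340362] [ 0.0924297  -0.49835652 -0.33537329  0.47724431  0.34927347  0.5787485 ]
```

View pics/w8.png

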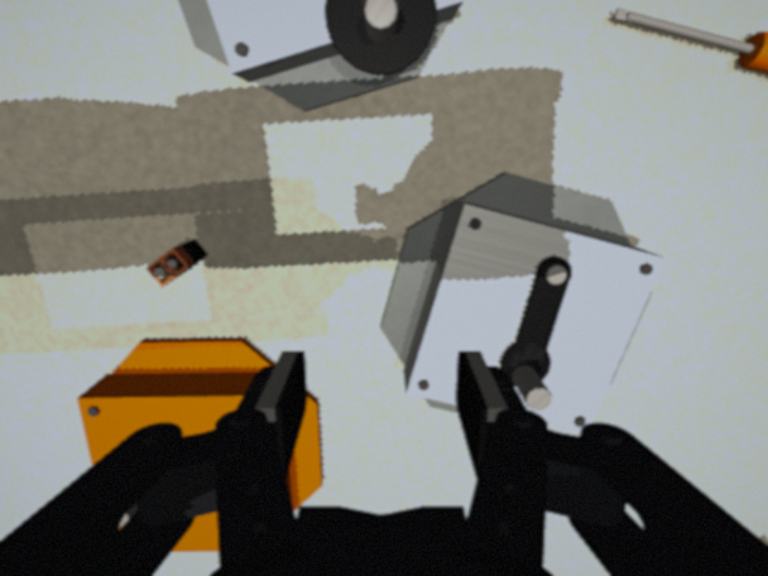

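View pics/sc8.png

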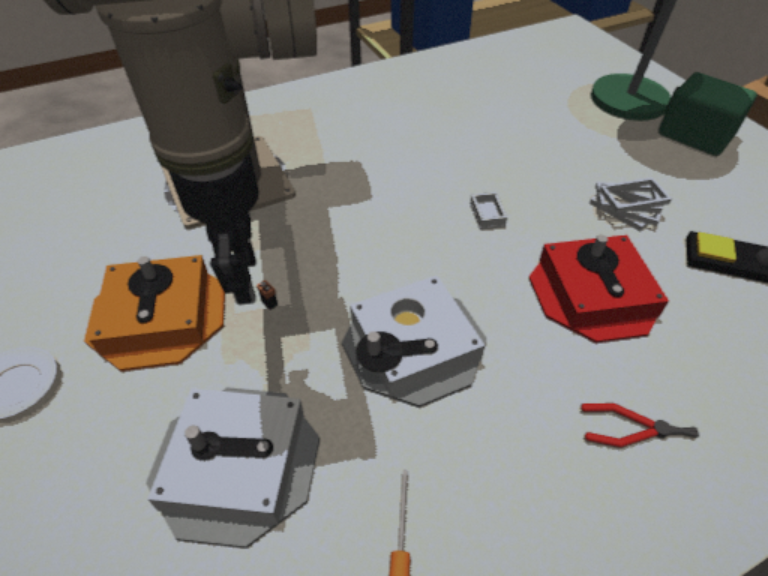

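Port at (407,312) is open, with the knob at (374,338) and the pin at (431,344). The gripper is clear of everything. Last numerical check of both covers.

```bash
python3 - <<'E'
from h import *
f=lambda x:(x+.5)/1.5-.5
K=ray("scene",f(374),f(338),89.5);P=ray("scene",f(431),f(344),57.5);d=(K-P)[:2]
a=np.degrees(np.arctan2(d[1],d[0]))%360
print(K,P,np.hypot(*d),a,np.radians(a-177.6))
N=ray("scene",f(194),f(432),89.5);print("narrow",N)
s=sense();print(rayw(f(539),f(397),89.5,s))
import cv2
b=cv2.resize(cv2.imread("pics/scene0.png"),(768,576))[380:550,140:330].astype(int);c=cv2.imread("pics/sc8.png")[380:550,140:330].astype(int)
print(np.abs(b-c)[40:80,40:140].mean(),s["qd"],s["ft_force"])
E
```

```text
[541.57429469  69.23684895  89.5       ] [566.07852954 146.60896325  57.5       ] 81.15972890680567 252.42667818445017 1.3059719026488683
narrow [ 569.82921904 -181.90295751   89.5       ]
[ 566.03841222 -178.64171987   89.5       ]
13.693583333333333 [ 0.46664051  0.41242222  0.1823053   0.01718735 -0.22286253 -0.28045764] [-0.41915042 -0.06487493 -0.18725498]
```

```bash
python3 - <<'E'
from bench import *
print(hand_in())
E
```

```text
the job is handed in; nothing more can be done
None
```

The wide port is open: I gripped the large cover's knob, swung it round counter-clockwise, let go and backed the arm away. The job is handed in; the last clock reading I printed was 17.3 s, and only two pictures were taken after it.

**Cover angle:** the last scene picture puts the cover at about 1.31 rad from shut (0.86 needed), with the pin-to-knob distance at 81 mm (true value 80). The whole port shows clear.

**Rest and contact:** the gripper is up at z ≈ 195 mm and touches nothing, with under 1 N on the wrist. I did not measure the cover's speed. I saw it only in pictures after letting go.

**Small cover:** its knob is at the same pixel as at the start, within about 2 pixels. The knob positions from different cameras differ by about 5–6 mm, which I put down to calibration and pixel reading, and which is within the 15 mm allowed. A rough pixel comparison of that block before and after gave a mean difference of about 14 grey levels. I took this to be lighting and resizing and did not look into it further.

**What failed:** the first swing, with a loose cage around the knob at tool height z ≈ 65 mm, passed above it and moved nothing. The fingertips sit roughly 20–25 mm farther back than the tool point suggested. I went back, went deeper to z ≈ 45 mm, checked that the fingers stopped on the post (17 mm gap), and repeated the swing.

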